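# Refit the dust extractor's control: relay in, knob on and held down

### The job

Put the dust extractor's control unit back together: plug the blue relay fully home into the socket in the unit's top and let go of it, then turn the red knob so that its flat matches the flat of the D-shaft and push it right onto the shaft. Press the knob with its sprung shaft all the way down and finish like that, with the gripper still on the knob and pressing: do not let go. Leave the other things on the bench where they are.

Things in the scene. Friction and masses are not known exactly. Their poses are not given: they have to be found in the camera images.
- control: grey control unit lying on its back, fixed to the bench, 150 (x) x 210 (y) x 45 mm high, its top level; origin centre of underside. The relay socket lies 50 mm to its +y, the shaft 50 mm to its -y of the centre. Its turn on the bench varies.
- socket (a point): centre of the mouth of the relay socket, level with the unit's top (45 mm above the bench); a rectangular hole between two white lines that run along its x, axes as the unit's: 33 mm along x by 27 mm along y, 15 mm deep.
- relay: blue relay, white mark on top, standing on its black foot; origin centre of the foot's underside. Foot 30 (x) x 24 (y) x 12 mm high, tapering over its lowest 5 mm to 25 x 19; above it the housing, 38 (x) x 32 (y) x 30 mm high (total 42), whose shoulder rests on the unit's top when fully home (foot 12 mm deep in the socket). Fits either way round (half turn). About 80 g.
- knob: red knob, 60 g, standing bore down; origin centre of underside. Round skirt 44 mm across, 18 high; on it a bar grip 44 mm along x, 14 thick in y, 22 high (total 40). Bore open below, 14 mm deep, D-shaped: round part 16 mm across, flat 4.5 mm from the axis on the +x side, 1.5 mm chamfer at its mouth. A white pointer line on the bar marks +x, the flat's side. Fits one way only, to about 0.15 rad.
- shaft_top (a point): centre of the top of the upright steel D-shaft, 22 mm above the unit's top when not pressed; 14 mm across, flat 3.5 mm from the axis on its +x side; a black line on the white disc round it turns with it and points to the flat's side. Up to 0.6 rad from the unit's x; turns stiffly. Knob right on: shaft top at the bore's end, skirt 8 mm above the unit; both then press down 6 mm more.
- shaft_press (a joint): how far the sprung shaft is pressed down, m: 0 up to 0.006 fully down at the stop. Spring: 3 N to begin, 9 N fully down; it rises again when let go.
- tape_measure: yellow tape measure, 60 x 34 x 50 mm, origin centre of underside. Bystander.
- screw_tin: open round steel tin, 64 mm across, 45 mm high, origin centre of underside. Bystander.
- offcut: light wood offcut, 40 x 160 x 22 mm, origin centre of underside. Bystander.
- sanding_block: cork sanding block, 60 x 110 x 35 mm, origin centre of underside. Bystander.
- glue_jar: closed white jar, 60 mm across, 75 mm high, origin centre of underside. Bystander.
- screwdriver: screwdriver lying flat, origin at its underside. Bystander.

How it is judged:
On the way, in this order (a step that is already met when the one before it is completed fails the run):
1. the relay is plugged fully home and let go (z of relay in the frame of socket below -0.01 m and horizontal distance between relay and socket below 0.004 m and angle between relay's own z axis and vertical below 0.09 rad and contact force between the fingers and relay below 0.2 N), for 0.2 s.
2. the knob is right on the D-shaft (z of shaft_top in the frame of knob above 0.012 m and horizontal distance between knob and shaft_top below 0.004 m and angle between the x axis of knob and the x axis of shaft_top, either way round below 0.25 rad and angle between knob's own z axis and vertical below 0.12 rad), for 0.1 s.
At the end, for the whole second after the job is handed in: Relay over 10 mm deep in its socket, within 4 mm, upright, not touched; knob upright, over 12 mm onto the shaft, within 4 mm and 0.25 rad; shaft pressed over 4.5 of its 6 mm; fingers still on the knob (over 2 N), knob pressing on the unit (over 4 N) (all of step 1 and all of step 2 and value of joint shaft_press above 0.0045 m and contact force between knob and control above 4 N and contact force between the fingers and knob above 2 N); the arm keeps its last pose, push and grip.
It fails at once if one of the other things is shifted more than 30 mm (distance of any of tape_measure, screw_tin, offcut, sanding_block, glue_jar, screwdriver from where it was at the start of the episode above 0.03 m).
It also fails if it takes over 62 s, if anything falls off the work surface, if the arm or the gripper's body presses on something with over 40 N, if the wrist force passes 120 N, or if a joint passes its speed limit or range.

### The arm

A 6-joint arm with a two-finger parallel gripper is mounted at the origin on the work surface. World frame = base frame: x ahead of the robot, y to its left, z up, the work surface at z = 0. Lengths are in m, angles in rad, forces in N, time in s.
With the tool pointing down it reaches from about 0.4 to 0.825 m from the base axis. Payload 7 kg.
Tool frame: the origin (TCP) lies midway between the tips of the shut fingers; the grasp point (between the pads) lies 19 mm behind it (ctrl.tcp_to_grasp is the distance from the TCP to the grasp point, in m); z points along the fingers, x is the direction in which the jaws open and shut, and the axes are right-handed (so a half turn about z gives the same grasp; the last joint's range is limited). The gripper opens to 88 mm and grips with 3 to 60 N. Pads are 19 mm wide; open, the fingers measure 130 mm over their backs; the gripper's body (78 mm by 193 mm) begins 47 mm behind the grasp point.
Start: joints at [1.579, 0.359, 0.012, 0, -1.224, -0.288], TCP at [0.186, 0.649, 0.227] pointing down, gripper open.
Joint ranges: [-3.07, 3.07], [-1.43, 2.12], [-1.02, 1.25], [-3.03, 1.67], [-3.05, -0], [-3.03, 3.03]. Speed limits (rad/s): [2.39, 2.39, 3.01, 3.14, 3.14, 3.14].

### API

Orientations are given as a unit quaternion [x, y, z, w].
In Python, from workcell import observe, vision, order, ctrl gives the robot as it stands.
- The arm moves only by the tool send_rows, never from a script. Its argument "deltas" is a list that holds one entry, the list of rows, each a list of 5 numbers: the shift along the tool's x, y, z in m, then the turn about the tool's z in rad, then the gripper's target within -1 to 1 (fully open at 1, half-way at 0, shut at -1). A call has 1 to 12 rows; each row shifts and turns the commanded pose from where the row before left it, along the tool's axes as they then stand; what a row does not reach is not made up. A row lasts 1/12 s, in which the tool goes at most 41.7 mm and 7.16 degrees, less where a joint would pass 70% of its speed; a pose out of reach is approached as far as the arm can. A call is refused whole if a number of a shift passes 0.0417 or a number of a turn 0.125, either way. A call with a gripper value outside its range is refused whole. The fingers move at their own pace and stop on an object; "newtons" is the grip in N (left out, the last holds). Time passes only in rows, so rows that do not move let the fingers close. It gives the time, the measured TCP pose, the force and the opening at its end, in the units of the state.
- observe(): the state, without advancing time (a new reading comes with each control period).
- vision.grab_frame(name): name is "scene" or "top" or "wrist"; returns a dict with "color" (384x512x3 uint8, red, green, blue), "intrinsics" (3x3 intrinsics, pixels), "R" (3x3) and "t" (3): a world point X has camera coordinates R X + t; the wrist camera has in their place "tool_from_camera" (4x4, takes a point from camera to tool coordinates, whose origin is the TCP and whose axes are the tool frame's). Camera axes: x right, y down, z forward; pixel columns grow to the right and rows downward; lengths in m; the calibration is good to about 2 mm. A picture is of the moment at which its call begins: read the wrist's pose just before it. There is no depth.
- order.hand_in(): hands the job in, once; it reports no verdict.
The state is a dict: "clock": time; "q": joint angles; "joint_velocities": joint speeds; "joint_efforts": joint torques, N m; "tool_pos": TCP position; "tcp_rot": TCP orientation; "wrist_force": force on the tool from outside, world axes, zero at the start; "torque": the same for the moment, N m; "gripper_width": finger opening in m.
Only numpy, scipy, OpenCV 4.12 (cv2) and the standard library are available. Lean on these libraries where they do the work, as an engineer would, in place of code of your own. Each camera call takes 0.05 s, during which the arm holds its last target.

## Working session

There is one attempt and no reset: what is moved stays moved. The work goes in short steps, Python scripts to look and compute and a tool call to move; the robot and the scene stay as the last step left them, time stands still between calls to the robot, and variables do not carry over. Pictures are saved under pics/ and viewed, and the job is handed in when it is done.

Besides the shell and the picture viewer there is one more tool, called after ">>>" by a JSON object that holds its "api" and its "payload", one argument or row to a line. send_rows: Moves the arm, as the interface text tells. Its arguments: {"type":"object","properties":{"deltas":{"type":"array"},"newtons":{"type":"number"}},"required":["deltas"]}

```bash
mkdir -p pics; ls
cat > h.py <<'E'
from workcell import observe, vision, order, ctrl
import numpy as np, cv2
from scipy.spatial.transform import Rotation as Ro
def save(f,name,crop=None,s=1):
    im=f["color"][:,:,::-1]
    if crop: x0,y0,x1,y1=crop; im=im[y0:y1,x0:x1]
    im=cv2.resize(im,None,fx=s,fy=s,interpolation=cv2.INTER_CUBIC)
    cv2.imwrite("pics/"+name+".png",im)
def cam(f,st=None):
    K=np.array(f["intrinsics"])
    if "R" in f: R=np.array(f["R"]);t=np.array(f["t"])
    else:
        T=np.eye(4);T[:3,:3]=Ro.from_quat(st["tcp_rot"]).as_matrix();T[:3,3]=st["tool_pos"]
        C=np.linalg.inv(T@np.array(f["tool_from_camera"]));R=C[:3,:3];t=C[:3,3]
    return K,R,t
def ray(c,px,z):
    K,R,t=c
    d=R.T@np.linalg.inv(K)@np.array([px[0],px[1],1.]);o=-R.T@t
    return o+d*(z-o[2])/d[2]
def proj(c,X):
    K,R,t=c;p=K@(R@np.array(X)+t);return p[:2]/p[2]
E
python3 - <<'E'
from h import *
import pickle
s=observe();print({k:np.round(v,4).tolist() for k,v in s.items()},ctrl.tcp_to_grasp)
F={n:vision.grab_frame(n) for n in ["scene","top","wrist"]}
pickle.dump((s,F),open("f0.pkl","wb"))
for n in F: save(F[n],n+"0",s=1.5)
E
```

```text
pics
{'clock': 0.0, 'q': [1.5791, 0.3594, 0.0111, -0.0003, -1.2241, -0.2881], 'joint_velocities': [0.0004, 0.001, 0.0005, -0.0015, -0.0001, 0.0], 'joint_efforts': [-0.0007, -58.2721, 29.3074, 6.9972, 0.0071, -0.0002], 'tool_pos': [0.1863, 0.6483, 0.2256], 'tcp_rot': [-0.6016, 0.7988, -0.0006, -0.0006], 'wrist_force': [-0.6672, -0.0029, -0.5619], 'torque': [0.0582, 0.0315, -0.023], 'gripper_width': 0.0874} 0.0188
```

View pics/scene0.png

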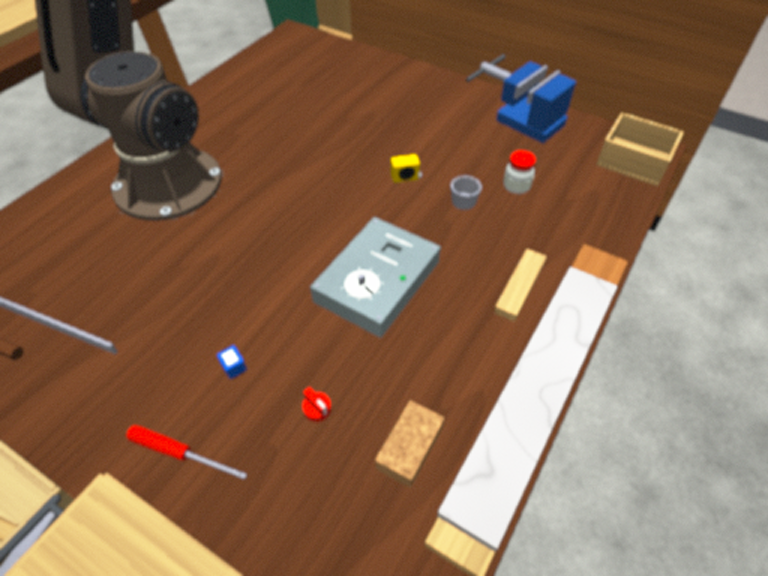

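View pics/top0.png

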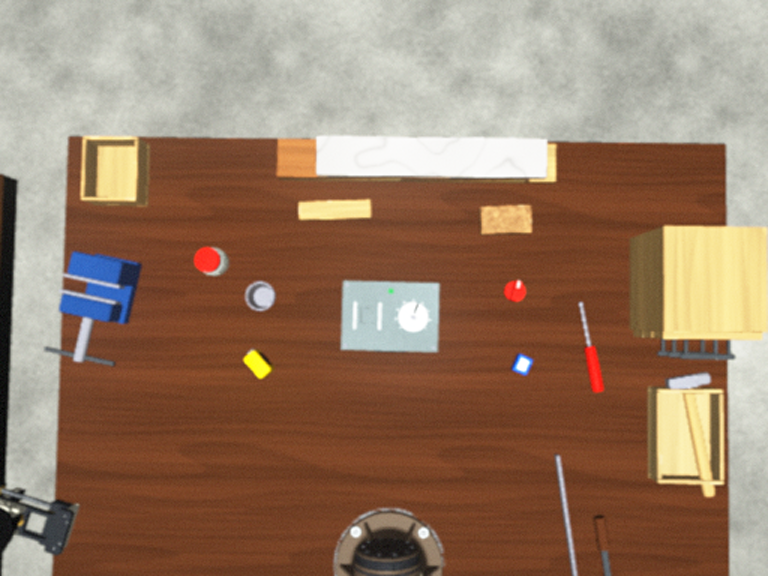

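View pics/wrist0.png

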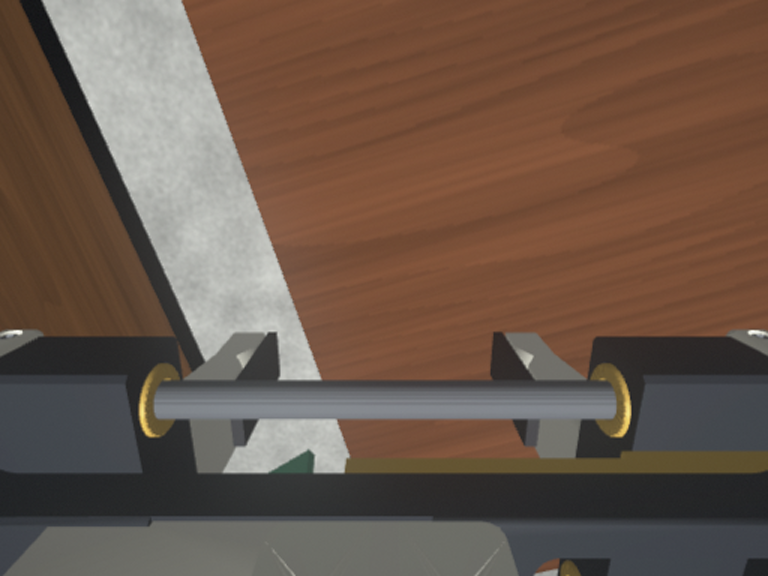

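The top view (1.5x scale) shows the relay at about (522,364), the knob at (515,290), the unit centred at (390,316) and the shaft at (413,316). The socket is between the white lines at about (367,316). Next I measure in enlarged crops.

Run:
```python
from h import *
import pickle
s,F=pickle.load(open("f0.pkl","rb"))
save(F["top"],"t_unit",(220,180,300,240),10)
save(F["top"],"t_objs",(325,175,385,255),7)
c=cam(F["top"])
print(-c[1].T@c[2])
for n,p,z in [("relay",(522,364),.042),("knob",(515,290),.03),("shaft",(413,316),.06),("sock",(367,316),.045),("unit",(390,316),.045)]:
    print(n,ray(c,np.array(p)/1.5,z))
print([ray(c,(x/1.5,y/1.5),.045)[:2] for x,y in [(343,281),(439,283),(438,353),(341,349)]])
```

```text
[ 0.53587321 -0.02647392  1.50924934]
relay [ 0.4455806  -0.28386739  0.042     ]
knob [ 0.60694463 -0.26970834  0.03      ]
shaft [ 0.54641069 -0.0454784   0.06      ]
sock [0.54513421 0.0546235  0.045     ]
unit [0.54582723 0.00445661 0.045     ]
[array([0.62089025, 0.10835388]), array([ 0.61930238, -0.1015081 ]), array([ 0.46692631, -0.10101914]), array([0.47257178, 0.11010445])]
```

View pics/t_unit.png

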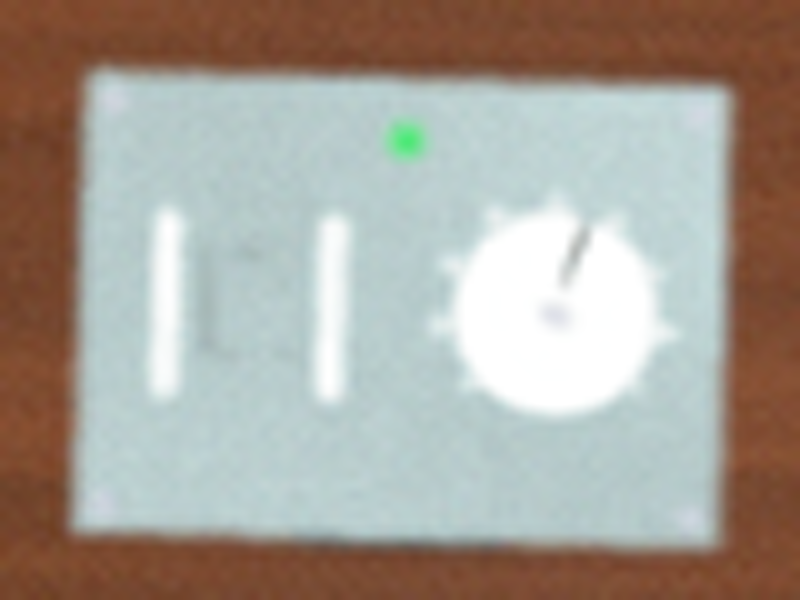

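View pics/t_objs.png

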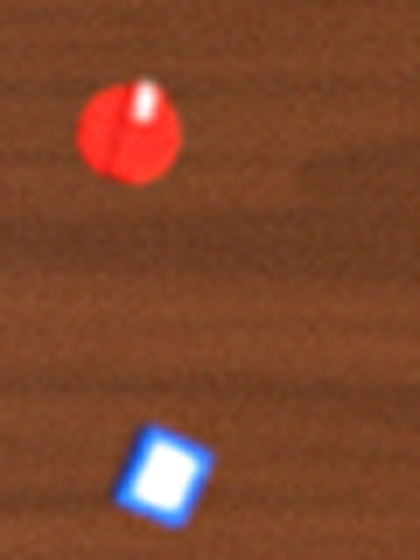

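Run:
```python
from h import *
import pickle
s,F=pickle.load(open("f0.pkl","rb"))
print(np.round(F["wrist"]["tool_from_camera"],3), F["wrist"]["intrinsics"])
R=Ro.from_quat(s["tcp_rot"]).as_matrix();print(R.round(3))
for tgt in [(.45,.0,.25)]:
    print(R.T@(np.array(tgt)-s["tool_pos"]))
```

```text
[[ 1.     0.001 -0.    -0.   ]
 [-0.001  0.958  0.285 -0.077]
 [ 0.001 -0.285  0.958 -0.16 ]
 [ 0.     0.     0.     1.   ]] [[280.07900552   0.         256.2516786 ]
 [  0.         280.07900552 188.78253785]
 [  0.           0.           1.        ]]
[[-0.276 -0.961 -0.   ]
 [-0.961  0.276 -0.002]
 [ 0.002 -0.    -1.   ]]
[ 0.55024114 -0.43252815 -0.02338326]
```

>>> {"api": "send_rows", "payload": {
  "deltas": [
    [[0.0217,-0.0232,-0.001,0,1],[0.0217,-0.0232,-0.001,0,1],[0.0217,-0.0232,-0.001,0,1],[0.0217,-0.0232,-0.001,0,1],[0.0217,-0.0232,-0.001,0,1],[0.0217,-0.0232,-0.001,0,1],[0.0217,-0.0232,-0.001,0,1],[0.0217,-0.0232,-0.001,0,1],[0.0217,-0.0232,-0.001,0,1],[0.0217,-0.0232,-0.001,0,1],[0.0217,-0.0232,-0.001,0,1],[0.0217,-0.0232,-0.001,0,1]]
  ]
}}

```text
clock: 1.15
tool_pos: [0.3824, 0.32, 0.2386]
tcp_rot: [-0.602, 0.799, 0.0, -0.0]
wrist_force: [0.2, 0.2, 0.5]
gripper_width: 0.0877
```

>>> {"api": "send_rows", "payload": {
  "deltas": [
    [[0.0217,-0.0232,-0.001,0,1],[0.0217,-0.0232,-0.001,0,1],[0.0217,-0.0232,-0.001,0,1],[0.0217,-0.0232,-0.001,0,1],[0.0217,-0.0232,-0.001,0,1],[0.0217,-0.0232,-0.001,0,1],[0.0217,-0.0232,-0.001,0,1],[0.0217,-0.0232,-0.001,0,1],[0.0217,-0.0232,-0.001,0,1],[0.0217,-0.0232,-0.001,0,1],[0.0217,-0.0232,-0.001,0,1],[0,0,0,0,1]]
  ]
}}

```text
clock: 2.15
tool_pos: [0.5631, 0.0179, 0.249]
tcp_rot: [-0.6, 0.8, -0.0, -0.001]
wrist_force: [0.4, 0.4, 0.2]
gripper_width: 0.0878
```

Run:
```python
from h import *
import pickle
s=observe();f=vision.grab_frame("wrist");print(s["clock"],s["tool_pos"],s["tcp_rot"],np.abs(s["joint_velocities"]).max())
pickle.dump((s,f),open("f1.pkl","wb"));save(f,"w1",s=1.5)
```

```text
2.15 [0.56313164 0.01790902 0.24904157] [-6.00360051e-01  7.99729526e-01 -3.01172412e-04 -6.35155194e-04] 0.08919248279196192
```

View pics/w1.png

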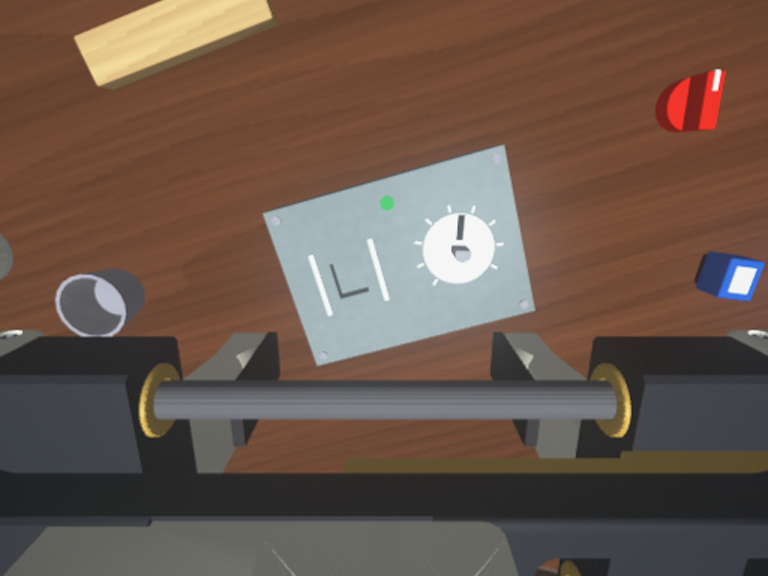

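The wrist view (1.5x scale) shows the unit with its socket at about (350,278) and the shaft at (461,252) with its black line pointing up. The knob is at (695,100) and the relay at (730,277). I'll enlarge crops.

Run:
```python
from h import *
import pickle
s,f=pickle.load(open("f1.pkl","rb"))
save(f,"w1_unit",(170,90,370,250),4)
save(f,"w1_r",(412,30,512,210),3.3)
```

```text
(no output)
```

View pics/w1_unit.png

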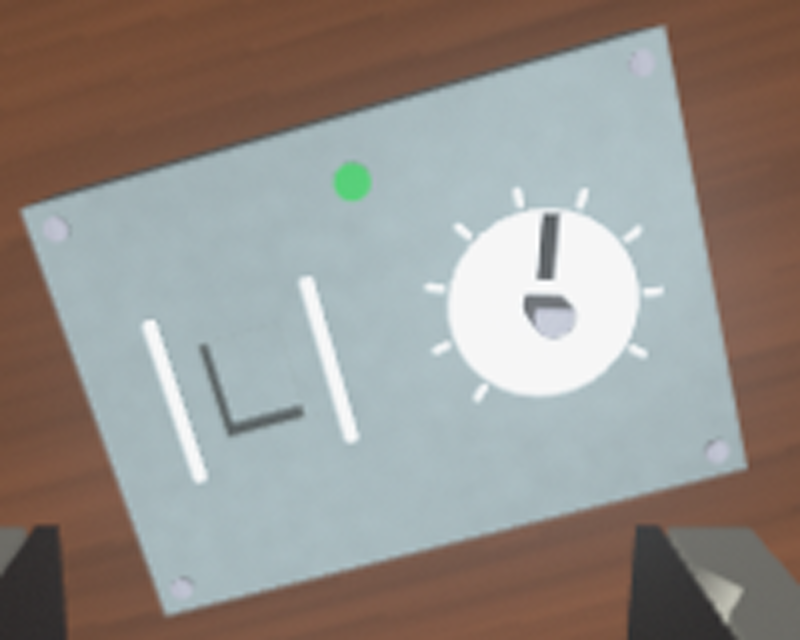

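View pics/w1_r.png

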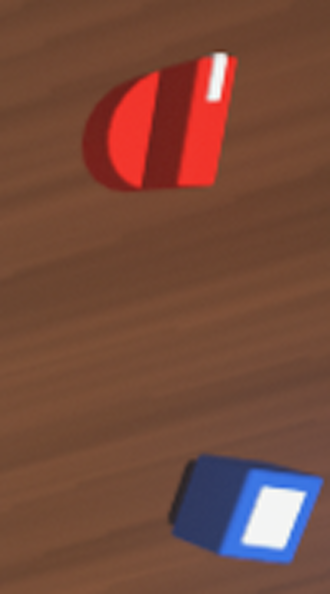

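```bash
cat >> h.py <<'E'
def px(p,crop,s): return (np.array(p,float)+.5)/s-.5+np.array(crop,float)
from scipy.optimize import least_squares
def fit(c,obj,pix,x0,zoff=0):
    obj=np.array(obj,float);pix=np.array(pix,float)
    def P(q):
        ca,sa=np.cos(q[2]),np.sin(q[2])
        return np.column_stack([q[0]+ca*obj[:,0]-sa*obj[:,1],q[1]+sa*obj[:,0]+ca*obj[:,1],obj[:,2]+zoff])
    r=least_squares(lambda q:(np.array([proj(c,X) for X in P(q)])-pix).ravel(),x0)
    return r.x,r.fun.reshape(-1,2)
E
python3 - <<'E'
from h import *
import pickle
s,f=pickle.load(open("f1.pkl","rb"));c=cam(f,s)
o=[(.075,.105,.045),(.075,-.105,.045),(-.075,-.105,.045),(-.075,.105,.045)]
p=[px(q,(170,90),4) for q in [(22,209),(665,26),(746,468),(166,614)]]
u,r=fit(c,o,p,(.546,.004,0));print("unit wrist",u.round(4),r.round(1).tolist())
_,F=pickle.load(open("f0.pkl","rb"));ct=cam(F["top"])
pt=[px(q,(220,180),10) for q in [(90,72),(732,88),(718,550),(74,532)]]
ut,r=fit(ct,o,pt,(.546,.004,0));print("unit top",ut.round(4),r.round(1).tolist())
for n,q,z in [("L1",[(150,322),(201,480)],.045),("L2",[(306,279),(352,440)],.045),("line",[(551,214),(546,278)],.046),("shafttop",[(555,318)],.067),("disc",[(543,302)],.046)]:
    print(n,[ray(c,px(a,(170,90),4),z)[:2].round(4).tolist() for a in q])
ca,sa=np.cos(u[2]),np.sin(u[2])
for d in (.05,-.05): print((u[:2]+d*np.array([-sa,ca])).round(4))
# relay
o=[(.019,.016,.042),(.019,-.016,.042),(-.019,-.016,.042),(-.019,.016,.042)]
p=[px(q,(412,30),3.3) for q in [(252,468),(323,479),(292,563),(219,556)]]
r_,r=fit(c,o,p,(.445,-.284,-.37));print("relay",r_.round(4),r.round(1).tolist())
print([ray(c,a,.042).round(4).tolist() for a in p])
# knob bar top
o=[(.022,.007,.040),(.022,-.007,.040),(-.022,-.007,.040),(-.022,.007,.040)]
p=[px(q,(412,30),3.3) for q in [(202,60),(237,59),(214,186),(180,187)]]
r_,r=fit(c,o,p,(.607,-.27,-.37));print("knob",r_.round(4),r.round(1).tolist())
print([ray(c,px(a,(412,30),3.3),.04).round(4).tolist() for a in [(220,55),(213,100)]])
E
```

```text
unit wrist [ 0.547   0.0053 -0.0129] [[0.1, -0.1], [-0.2, 0.2], [-0.1, -0.1], [0.1, -0.1]]
unit top [ 0.5462  0.0049 -0.0145] [[-0.0, 0.0], [-0.2, 0.2], [0.0, -0.1], [0.1, -0.1]]
L1 [[0.5765, 0.082], [0.5186, 0.0833]]
L2 [[0.5759, 0.0281], [0.5181, 0.029]]
line [[0.5745, -0.0539], [0.5546, -0.0476]]
shafttop [[0.5463, -0.0448]]
disc [[0.5471, -0.0448]]
[0.5476 0.0553]
[ 0.5463 -0.0447]
relay [ 0.4459 -0.2852 -0.402 ] [[-0.5, 0.0], [0.9, -0.5], [-0.1, 0.5], [-0.3, 0.0]]
[[0.4695, -0.2786, 0.042], [0.4567, -0.3062, 0.042], [0.423, -0.2927, 0.042], [0.4346, -0.2635, 0.042]]
knob [ 0.6063 -0.2712 -0.2497] [[-0.6, -0.3], [0.6, -0.4], [0.5, 0.3], [-0.6, 0.4]]
[[0.6288, -0.2768, 0.04], [0.6142, -0.2734, 0.04]]
```

>>> {"api": "send_rows", "payload": {
  "deltas": [
    [[0,0,0,0.119,1],[0.0295,-0.001,0.0108,0,1],[0.0295,-0.001,0.0108,0,1],[0.0295,-0.001,0.0108,0,1],[0.0295,-0.001,0.0108,0,1],[0.0295,-0.001,0.0108,0,1],[0.0295,-0.001,0.0108,0,1],[0.0295,-0.001,0.0108,0,1],[0.0295,-0.001,0.0108,0,1],[0.0295,-0.001,0.0108,0,1],[0.0295,-0.001,0.0108,0,1],[0.0295,-0.001,0.0108,0,1]]
  ]
}}

```text
clock: 3.2
tool_pos: [0.4449, -0.282, 0.1304]
tcp_rot: [-0.553, 0.833, -0.0, 0.0]
wrist_force: [0.8, 0.2, -0.2]
gripper_width: 0.0876
```

>>> {"api": "send_rows", "payload": {
  "deltas": [
    [[0,0,0,0,1],[0,0,0,0,1],[0,0,0,0,1]]
  ]
}}

```text
clock: 3.45
tool_pos: [0.4457, -0.2812, 0.1309]
tcp_rot: [-0.553, 0.833, -0.0, 0.0]
wrist_force: [-0.8, -0.2, 0.3]
gripper_width: 0.0876
```

Run:
```python
from h import *
import pickle
s=observe();f=vision.grab_frame("wrist");print(s["clock"],s["tool_pos"],s["tcp_rot"],np.abs(s["joint_velocities"]).max())
pickle.dump((s,f),open("f2.pkl","wb"));save(f,"w2",(180,100,340,220),5);save(f,"w2a",s=1)
```

```text
3.45 [ 0.44566192 -0.28124122  0.1308639 ] [-5.52943198e-01  8.33218951e-01 -4.16757664e-06  2.08335084e-05] 0.019277276846284035
```

View pics/w2.png

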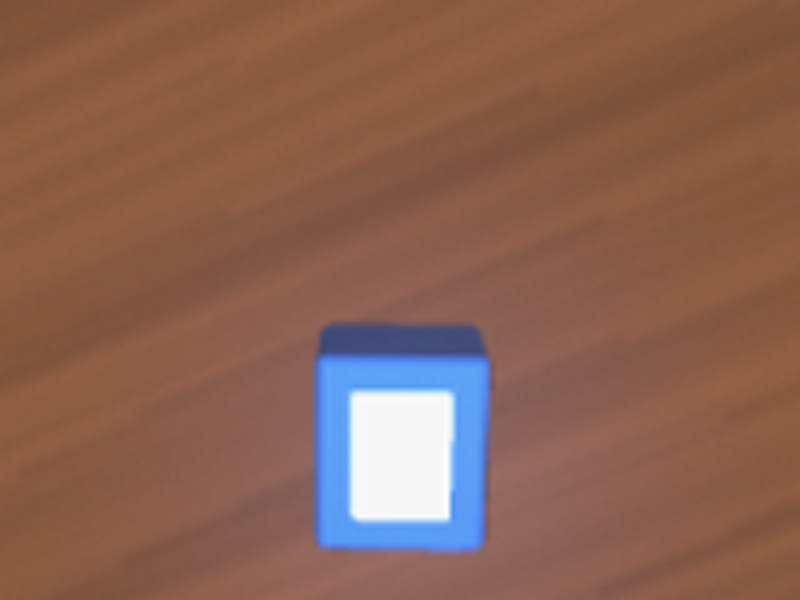

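View pics/w2a.png

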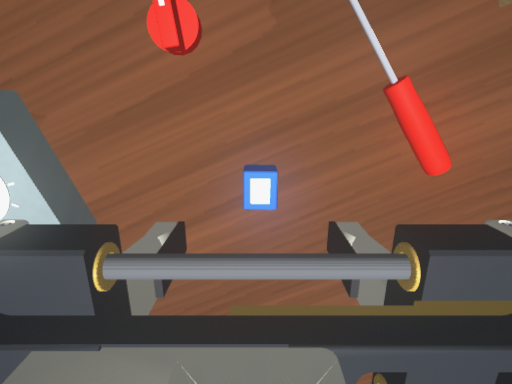

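The relay sits well aligned near the image centre. Its top corners in the crop are (318,357), (488,357), (484,549) and (319,549).

Run:
```python
from h import *
import pickle
s,f=pickle.load(open("f2.pkl","rb"));c=cam(f,s)
o=[(.019,.016,.042),(.019,-.016,.042),(-.019,-.016,.042),(-.019,.016,.042)]
p=[px(q,(180,100),5) for q in [(318,357),(488,357),(484,549),(319,548)]]
r_,r=fit(c,o,p,(.445,-.284,-.37));print("relay",r_.round(4),r.round(1).tolist())
R=Ro.from_quat(s["tcp_rot"]).as_matrix();print("psi",np.arctan2(R[1,0],R[0,0]))
print("delta tool",R.T@(np.array([*r_[:2],.017])-s["tool_pos"]))
```

```text
relay [ 0.446  -0.2849 -0.401 ] [[-0.6, -0.5], [0.6, -0.4], [0.4, 0.5], [-0.4, 0.5]]
psi -1.9698077791433433
delta tool [ 0.0032599  -0.00171096  0.11386386]
```

>>> {"api": "send_rows", "payload": {
  "deltas": [
    [[0.003,-0.0017,0.02,0,1],[0,0,0.03,0,1],[0,0,0.03,0,1],[0,0,0.02,0,1],[0,0,0.014,0,1],[0,0,0,0,0.2],[0,0,0,0,-0.5],[0,0,0,0,-1],[0,0,0,0,-1],[0,0,0,0,-1],[0,0,0,0,-1]]
  ],
  "newtons": 25
}}

```text
clock: 4.42
tool_pos: [0.4466, -0.2851, 0.0178]
tcp_rot: [-0.553, 0.833, -0.001, 0.001]
wrist_force: [-0.4, -0.8, 0.7]
gripper_width: 0.0532
```

>>> {"api": "send_rows", "payload": {
  "deltas": [
    [[0,0,0,0,-1],[0,0,0,0,-1],[0,0,0,0,-1],[0,0,0,0,-1],[0,0,0,0,-1],[0,0,0,0,-1]]
  ]
}}

```text
clock: 4.92
tool_pos: [0.446, -0.2851, 0.0169]
tcp_rot: [-0.553, 0.833, -0.0, -0.0]
wrist_force: [-0.4, 0.1, 3.4]
gripper_width: 0.032
```

>>> {"api": "send_rows", "payload": {
  "deltas": [
    [[0,0,-0.015,0,-1],[0,0,-0.025,-0.0964,-1],[0,0,-0.03,-0.0964,-1],[0,0,-0.03,-0.0964,-1],[0,0,-0.01,-0.0963,-1],[-0.02,-0.0057,0,0,-1],[-0.0341,-0.0097,0,0,-1],[-0.0341,-0.0097,0,0,-1],[-0.0341,-0.0097,0,0,-1],[-0.0341,-0.0097,0,0,-1],[-0.0341,-0.0097,0,0,-1]]
  ]
}}

```text
clock: 5.83
tool_pos: [0.5026, -0.0937, 0.1266]
tcp_rot: [-0.702, 0.712, 0.0, -0.0]
wrist_force: [1.4, -1.0, -1.6]
gripper_width: 0.0318
```

>>> {"api": "send_rows", "payload": {
  "deltas": [
    [[-0.0341,-0.0097,0,0,-1],[-0.0341,-0.0097,0,0,-1],[-0.0341,-0.0097,0,0,-1],[-0.0341,-0.0097,0,0,-1],[-0.014,-0.0035,0,0,-1],[0,0,0,0,-1],[0,0,0,0,-1],[0,0,0,0,-1]]
  ]
}}

```text
clock: 6.5
tool_pos: [0.5463, 0.054, 0.1263]
tcp_rot: [-0.702, 0.712, 0.0, -0.001]
wrist_force: [0.8, 0.5, -1.1]
gripper_width: 0.0316
```

Run:
```python
from h import *
import pickle
s=observe();f=vision.grab_frame("wrist");print(s["clock"],s["tool_pos"],s["tcp_rot"],np.abs(s["joint_velocities"]).max(),s["gripper_width"],s["wrist_force"])
R=Ro.from_quat(s["tcp_rot"]).as_matrix();print("psi",np.arctan2(R[1,0],R[0,0]))
print("delta tool",R.T@(np.array([.5473,.0551,.045+.017])-s["tool_pos"]))
pickle.dump((s,f),open("f3.pkl","wb"));save(f,"w3",s=1.5)
```

```text
6.5 [0.54634393 0.05402497 0.12630264] [-7.02355074e-01  7.11826496e-01  2.93625138e-04 -5.50354946e-04] 0.01358770439801423 0.03158527405300191 [ 0.84512457  0.46546179 -1.09831949]
psi -1.5841908222475924
delta tool [-0.0011116  -0.00101818  0.06430107]
```

View pics/w3.png

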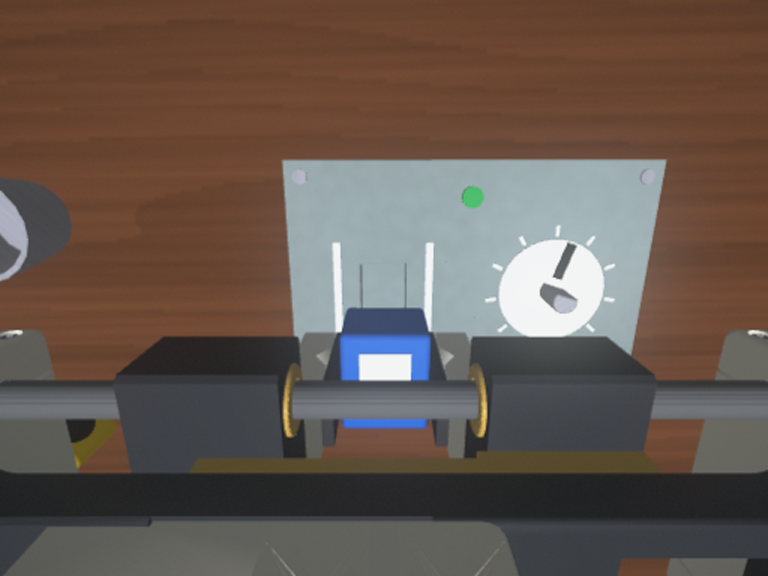

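The relay is held straight above the socket. The socket's white lines are visible at x≈337 and 430, with the hole's edges at 361 and 405. I'll check how the relay sits in the hand against the socket position.

Run:
```python
from h import *
import pickle
s,f=pickle.load(open("f3.pkl","rb"));save(f,"w3c",(180,90,460,290),2.85);save(f,"w3d",(215,155,305,245),6.6)
```

```text
(no output)
```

View pics/w3c.png

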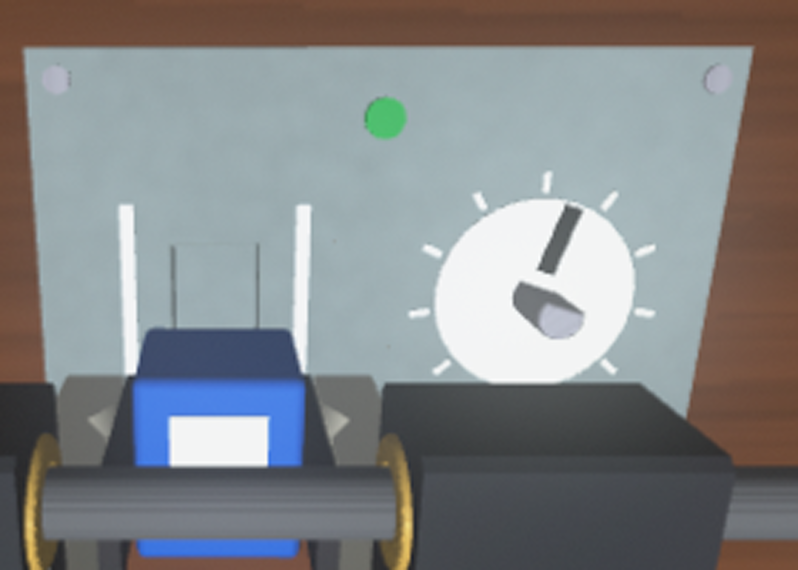

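View pics/w3d.png

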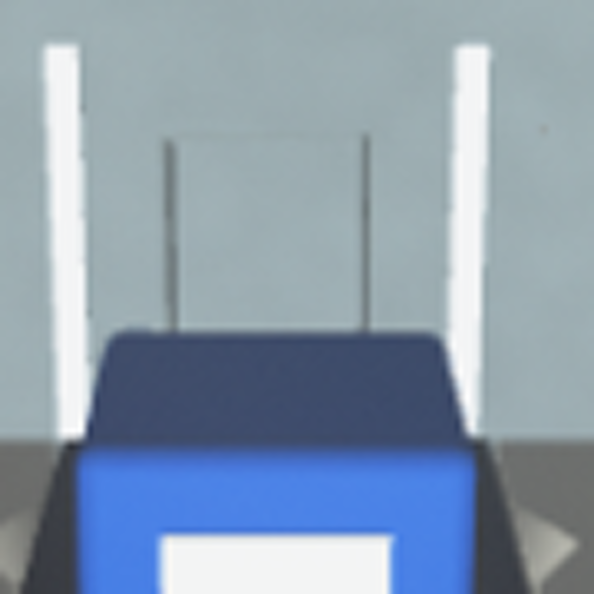

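Run:
```python
from h import *
import pickle
s,f=pickle.load(open("f3.pkl","rb"));c=cam(f,s)
m=lambda q:px(q,(180,90),2.85)
d=lambda q:px(q,(215,155),6.6)
for n,q in [("corner+y",m((24,47))),("corner-y",m((753,46))),("hole +x+y",d((166,137))),("hole +x-y",d((366,134))),("L1",d((62,45))),("L2",d((473,45)))]:
    print(n,ray(c,q,.045).round(4))
zt=s["tool_pos"][2]-.0169+.042
print("relay top",[ray(c,q,zt).round(4).tolist() for q in [d((78,450)),d((476,448)),m((140,556)),m((298,556))]])
print("shaft",ray(c,m((560,320)),.067),"line",ray(c,m((574,207)),.046),ray(c,m((546,272)),.046))
u=(.5466,.0051,-.0137)
ca,sa=np.cos(u[2]),np.sin(u[2])
print("pred corners",[(u[0]+ca*.075-sa*y,u[1]+sa*.075+ca*y) for y in (.105,-.105)], "hole",[(u[0]+ca*.0165-sa*y,u[1]+sa*.0165+ca*y) for y in (.0635,.0365)])
```

```text
corner+y [0.6238 0.1094 0.045 ]
corner-y [ 0.6216 -0.1014  0.045 ]
hole +x+y [0.5647 0.0685 0.045 ]
hole +x-y [0.5648 0.0417 0.045 ]
L1 [0.5773 0.0819 0.045 ]
L2 [0.5767 0.0276 0.045 ]
relay top [[0.5656, 0.0693, 0.1514], [0.5654, 0.038, 0.1514], [0.5282, 0.0696, 0.1514], [0.5278, 0.0387, 0.1514]]
shaft [ 0.54610526 -0.04498551  0.067     ] line [ 0.57508145 -0.05463806  0.046     ] [ 0.55456463 -0.04827782  0.046     ]
pred corners [(np.float64(0.62303141673683), np.float64(0.10906267857073036)), (np.float64(0.6201545067333405), np.float64(-0.10091761428750863))] hole [(np.float64(0.5639683743684882), np.float64(0.06836799800685998)), (np.float64(0.5635984859394682), np.float64(0.04137053178222926))]
```

>>> {"api": "send_rows", "payload": {
  "deltas": [
    [[-0.0012,-0.0012,0.01,0,-1],[0,0,0.02,0,-1],[0,0,0.02,0,-1],[0,0,0.01,0,-1],[0,0,0.003,0,-1],[0,0,0.002,0,-1],[0,0,0,0,-1]]
  ]
}}

```text
clock: 7.13
tool_pos: [0.5485, 0.0555, 0.0619]
tcp_rot: [-0.702, 0.712, -0.0, -0.0]
wrist_force: [-1.4, -0.1, -0.8]
gripper_width: 0.0315
```

>>> {"api": "send_rows", "payload": {
  "deltas": [
    [[0,0,0.002,0,-1],[0,0,0.002,0,-1],[0,0,0.002,0,-1],[0,0,0,0,-1]]
  ]
}}

```text
clock: 7.47
tool_pos: [0.5482, 0.0558, 0.0558]
tcp_rot: [-0.702, 0.712, -0.0, 0.0]
wrist_force: [-0.2, 0.3, -0.8]
gripper_width: 0.0322
```

>>> {"api": "send_rows", "payload": {
  "deltas": [
    [[0,0,0.002,0,-1],[0,0,0.002,0,-1],[0,0,0.0015,0,-1],[0,0,0.001,0,-1],[0,0,0,0,-1]]
  ]
}}

```text
clock: 7.88
tool_pos: [0.5482, 0.0557, 0.0499]
tcp_rot: [-0.703, 0.712, -0.0, -0.0]
wrist_force: [-2.4, 1.0, 7.8]
gripper_width: 0.0317
```

>>> {"api": "send_rows", "payload": {
  "deltas": [
    [[0,0,0.001,0,-1],[0,0,0,0,-1],[0,0,-0.001,0,0],[0,0,0,0,0.3],[0,0,0,0,0.6],[0,0,0,0,0.6],[0,0,0,0,0.6],[0,0,0,0,0.6],[0,0,0,0,0.6]]
  ]
}}

```text
clock: 8.63
tool_pos: [0.5482, 0.0557, 0.0491]
tcp_rot: [-0.702, 0.712, 0.0, -0.0]
wrist_force: [0.3, -0.2, -0.1]
gripper_width: 0.0689
```

>>> {"api": "send_rows", "payload": {
  "deltas": [
    [[0,0,-0.02,0,0.6],[0,0,-0.03,0,0.6],[0,0,-0.03,0,0.6],[0,0,-0.03,0,0.8],[0,0,-0.03,0,1],[0,0,0,0,1],[0,0,0,0,1]]
  ]
}}

```text
clock: 9.22
tool_pos: [0.5492, 0.0562, 0.1912]
tcp_rot: [-0.702, 0.712, -0.001, 0.002]
wrist_force: [-0.3, 0.1, -0.5]
gripper_width: 0.0868
```

Run:
```python
from h import *
import pickle
s=observe();f=vision.grab_frame("wrist");print(s["clock"],s["tool_pos"],s["tcp_rot"],np.abs(s["joint_velocities"]).max(),s["gripper_width"],s["wrist_force"])
pickle.dump((s,f),open("f4.pkl","wb"));save(f,"w4",(130,80,430,280),2.6)
```

```text
9.2167 [0.54921682 0.05616256 0.19123881] [-0.70241449  0.71176494 -0.00072441  0.0020047 ] 0.04906029405761673 0.08675844239326014 [-0.30601458  0.08823073 -0.54804916]
```

View pics/w4.png

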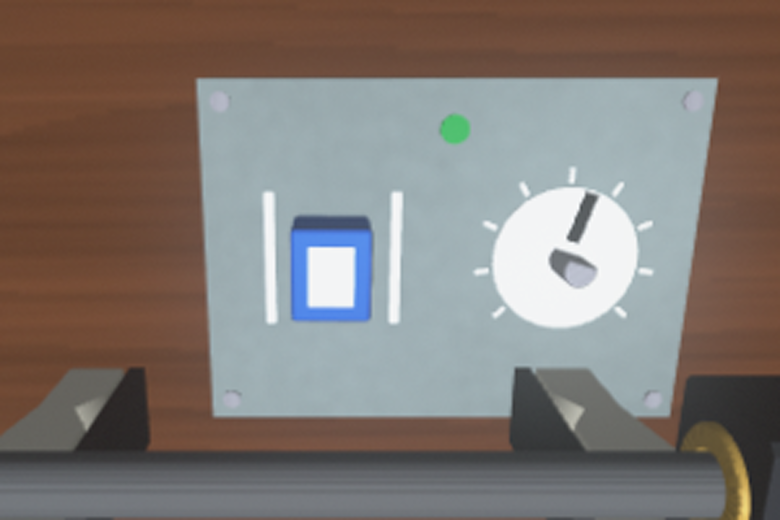

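>>> {"api": "send_rows", "payload": {
  "deltas": [
    [[0,0,0,0.118,1],[0,0,0,0.118,1],[0.0303,-0.0136,0.0051,0,1],[0.0303,-0.0136,0.0051,0,1],[0.0303,-0.0136,0.0051,0,1],[0.0303,-0.0136,0.0051,0,1],[0.0303,-0.0136,0.0051,0,1],[0.0303,-0.0136,0.0051,0,1],[0.0303,-0.0136,0.0051,0,1],[0.0303,-0.0136,0.0051,0,1],[0.0303,-0.0136,0.0051,0,1],[0.0303,-0.0136,0.0051,0,1]]
  ]
}}

```text
clock: 10.27
tool_pos: [0.6043, -0.2729, 0.1359]
tcp_rot: [-0.614, 0.79, 0.001, -0.001]
wrist_force: [0.0, 0.9, 1.1]
gripper_width: 0.0879
```

>>> {"api": "send_rows", "payload": {
  "deltas": [
    [[0,0,0,0,1],[0,0,0,0,1],[0,0,0,0,1],[0,0,0,0,1]]
  ]
}}

```text
clock: 10.6
tool_pos: [0.6048, -0.2707, 0.1375]
tcp_rot: [-0.614, 0.789, 0.001, -0.0]
wrist_force: [-0.1, 0.4, -1.3]
gripper_width: 0.0878
```

Run:
```python
from h import *
import pickle
s=observe();f=vision.grab_frame("wrist");print(s["clock"],s["tool_pos"],s["tcp_rot"],np.abs(s["joint_velocities"]).max(),s["gripper_width"],s["wrist_force"])
pickle.dump((s,f),open("f5.pkl","wb"));save(f,"w5",(200,130,320,220),6.6)
s,f=pickle.load(open("f4.pkl","rb"));c=cam(f,s)
p=[px(q,(130,80),2.6) for q in [(291,229),(371,229),(371,321),(292,321)]]
for z in (.072,.075,.078,.082):
  o=[(.019,.016,z),(.019,-.016,z),(-.019,-.016,z),(-.019,.016,z)]
  r_,r=fit(c,o,p,(.547,.055,0));print("relay",z,r_.round(4),np.abs(r).sum())
```

```text
10.6 [ 0.6048307  -0.27070372  0.13751887] [-6.13932369e-01  7.89358347e-01  5.32021639e-04 -4.02926880e-04] 0.014294952999209505 0.08777128297511894 [-0.06619529  0.43009922 -1.25637946]
relay 0.072 [ 0.5475  0.0557 -0.0079] 0.9982249709279074
relay 0.075 [ 0.5483  0.0557 -0.0079] 2.084040671532648
relay 0.078 [ 0.5491  0.0557 -0.0079] 3.553561591443156
relay 0.082 [ 0.5502  0.0557 -0.0079] 5.563712965254126
```

View pics/w5.png

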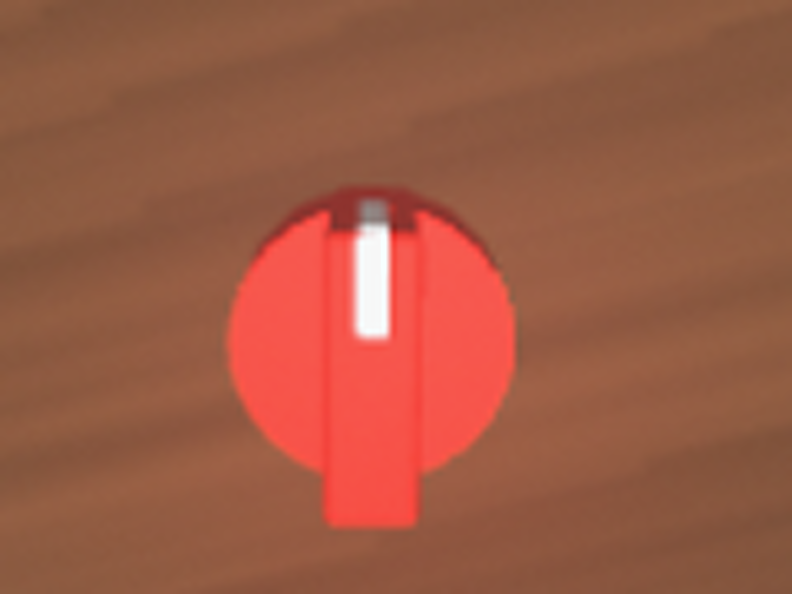

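The relay is home: the fitted top height is about 75 mm or slightly less. The knob's bar is upright in the crop, with corners at (327,233), (420,233), (416,527) and (325,527). The white pointer is at the top, x≈372.

Run:
```python
from h import *
import pickle
s,f=pickle.load(open("f5.pkl","rb"));c=cam(f,s)
p=[px(q,(200,130),6.6) for q in [(327,233),(420,233),(416,527),(325,527)]]
o=[(.022,.007,.040),(.022,-.007,.040),(-.022,-.007,.040),(-.022,.007,.040)]
r_,r=fit(c,o,p,(.607,-.27,-.25));print("knob",r_.round(4),r.round(1).tolist())
R=Ro.from_quat(s["tcp_rot"]).as_matrix();print("psi",np.arctan2(R[1,0],R[0,0]),R.round(3))
print("delta tool",R.T@(np.array([*r_[:2],.021])-s["tool_pos"]))
```

```text
knob [ 0.6068 -0.2707 -0.2567] [[-0.5, 0.1], [0.4, 0.3], [0.3, -0.1], [-0.2, -0.3]]
psi -1.8195268696125608 [[-0.246 -0.969 -0.001]
 [-0.969  0.246  0.   ]
 [-0.     0.001 -1.   ]]
delta tool [-0.00052915 -0.0020712   0.11651622]
```

>>> {"api": "send_rows", "payload": {
  "deltas": [
    [[-0.0005,-0.002,0.02,0.008,0.6],[0,0,0.03,0,0.2],[0,0,0.03,0,0],[0,0,0.02,0,0],[0,0,0.013,0,0],[0,0,0.0035,0,0],[0,0,0,0,0],[0,0,0,0,-0.4],[0,0,0,0,-1],[0,0,0,0,-1],[0,0,0,0,-1],[0,0,0,0,-1]]
  ],
  "newtons": 40
}}

```text
clock: 11.65
tool_pos: [0.6077, -0.2715, 0.0226]
tcp_rot: [-0.611, 0.792, -0.0, 0.0]
wrist_force: [0.4, -0.1, 0.5]
gripper_width: 0.0158
```

>>> {"api": "send_rows", "payload": {
  "deltas": [
    [[0,0,0,0,-1],[0,0,0,0,-1],[0,0,0,0,-1],[0,0,0,0,-1],[0,0,0,0,-1]]
  ]
}}

```text
clock: 12.07
tool_pos: [0.6077, -0.2716, 0.0224]
tcp_rot: [-0.611, 0.792, -0.0, 0.0]
wrist_force: [-0.8, 1.2, 6.3]
gripper_width: 0.0133
```

>>> {"api": "send_rows", "payload": {
  "deltas": [
    [[0,0,-0.01,0,-1],[0,0,-0.03,0.025,-1],[0,0,-0.035,0.025,-1],[0,0,-0.025,0,-1],[-0.0198,0.0127,0,0,-1],[-0.0296,0.019,0,0,-1],[-0.0296,0.019,0,0,-1],[-0.0296,0.019,0,0,-1],[-0.0296,0.019,0,0,-1],[-0.0296,0.019,0,0,-1],[-0.02,0.0127,0,0,-1],[-0.01,0.0063,0,0,-1]]
  ]
}}

```text
clock: 13.07
tool_pos: [0.5455, -0.0423, 0.1224]
tcp_rot: [-0.591, 0.806, 0.0, 0.0]
wrist_force: [0.1, -0.7, -1.2]
gripper_width: 0.0138
```

>>> {"api": "send_rows", "payload": {
  "deltas": [
    [[0,0,0,0,-1],[0,0,0,0,-1],[0,0,0,0,-1],[0,0,0,0,-1]]
  ]
}}

```text
clock: 13.4
tool_pos: [0.5466, -0.0455, 0.1217]
tcp_rot: [-0.59, 0.807, 0.0, -0.0]
wrist_force: [-0.4, -0.4, -0.3]
gripper_width: 0.0138
```

Run:
```python
from h import *
import pickle
s=observe();f=vision.grab_frame("wrist");print(s["clock"],s["tool_pos"],s["tcp_rot"],np.abs(s["joint_velocities"]).max(),s["gripper_width"],s["wrist_force"])
R=Ro.from_quat(s["tcp_rot"]).as_matrix();print("psi",np.arctan2(R[1,0],R[0,0]))
pickle.dump((s,f),open("f6.pkl","wb"));save(f,"w6",(130,90,400,290),2.9)
```

```text
13.4 [ 0.54656648 -0.04554178  0.1217008 ] [-5.90104893e-01  8.07326579e-01  2.07206606e-06 -9.98435874e-05] 0.0041039955016377895 0.013767055768031502 [-0.37903969 -0.36217843 -0.28158155]
psi -1.8792151156405468
```

View pics/w6.png

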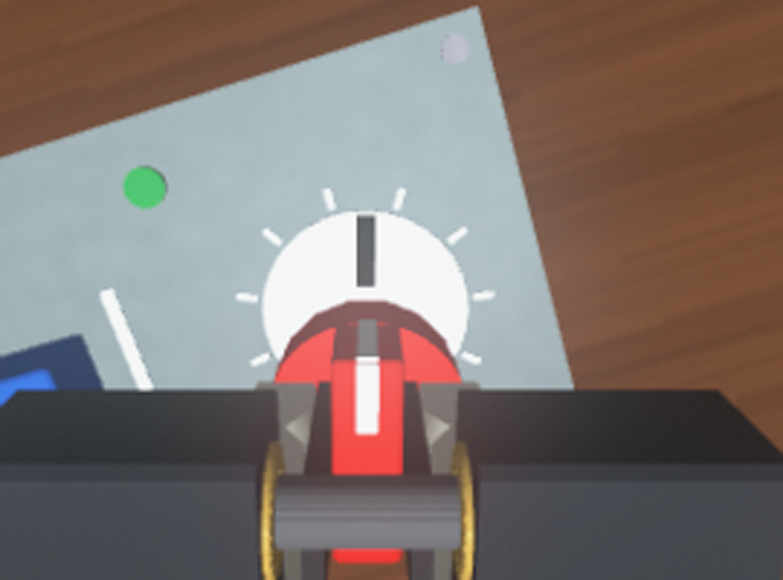

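The black line (x=366) and the knob's pointer (x=367) are both upright and in line, so the angles match. I'll check the position against the disc and bar.

Run:
```python
from h import *
import pickle
s,f=pickle.load(open("f6.pkl","rb"));c=cam(f,s)
m=lambda q:px(q,(130,90),2.9)
zk=s["tool_pos"][2]-.0222
o=[(.022,.007,.040),(.022,-.007,.040),(-.022,-.007,.040),(-.022,.007,.040)]
r_,r=fit(c,o,[m(q) for q in [(333,359),(402,359),(401,563),(331,563)]],(.546,-.045,-.3),zk);print("knob",r_.round(4),r.round(1).tolist())
a,b=[ray(c,m(q),.0455)[:2] for q in [(366,215),(366,287)]]
print("line",a,b,np.arctan2(*(a-b)[::-1]))
# disc: circle fit of points at z .0455
P=np.array([ray(c,m(q),.0455)[:2] for q in [(366,211),(310,228),(425,228),(264,310),(468,310),(281,262),(450,262)]])
q=least_squares(lambda q:np.hypot(*(P-q[:2]).T)-q[2],(.546,-.045,.035));print("disc",q.x,q.fun.round(4))
print("corner",ray(c,m((478,7)),.045))
R=Ro.from_quat(s["tcp_rot"]).as_matrix()
print("delta tool",R.T@np.array([*(q.x[:2]-r_[:2]),0]))
```

```text
knob [ 0.5458 -0.0451 -0.3133] [[-1.0, 0.1], [1.0, 0.3], [-0.1, -0.1], [0.2, -0.3]]
line [ 0.57487653 -0.05396187] [ 0.55376115 -0.04725708] -0.3074617991690455
disc [ 0.54633761 -0.04491862  0.03073937] [ 0.0004  0.0001  0.0006  0.0004  0.0004 -0.0008 -0.0011]
corner [ 0.62090632 -0.10090802  0.045     ]
delta tool [-2.97127386e-04 -4.45591413e-04 -1.01171792e-07]
```

>>> {"api": "send_rows", "payload": {
  "deltas": [
    [[-0.0003,-0.0004,0.01,0,-1],[0,0,0.012,0,-1],[0,0,0.006,0,-1],[0,0,0.003,0,-1],[0,0,0.002,0,-1],[0,0,0.002,0,-1],[0,0,0,0,-1]]
  ]
}}

```text
clock: 14.03
tool_pos: [0.5469, -0.0445, 0.0866]
tcp_rot: [-0.591, 0.807, 0.0, -0.0]
wrist_force: [-0.7, -0.7, -1.2]
gripper_width: 0.0134
```

>>> {"api": "send_rows", "payload": {
  "deltas": [
    [[0,0,0.0015,0,-1],[0,0,0.0015,0,-1],[0,0,0.0015,0,-1],[0,0,0,0,-1]]
  ]
}}

```text
clock: 14.37
tool_pos: [0.5468, -0.0444, 0.0821]
tcp_rot: [-0.591, 0.807, 0.0, 0.0]
wrist_force: [0.3, 0.1, -0.8]
gripper_width: 0.0137
```

>>> {"api": "send_rows", "payload": {
  "deltas": [
    [[0,0,0.0015,0,-1],[0,0,0.0015,0,-1],[0,0,0.0015,0,-1],[0,0,0.0015,0,-1],[0,0,0.001,0,-1],[0,0,0,0,-1],[0,0,0,0,-1]]
  ]
}}

```text
clock: 14.95
tool_pos: [0.5468, -0.0445, 0.0754]
tcp_rot: [-0.591, 0.807, 0.0, -0.0]
wrist_force: [-0.5, -0.4, 1.8]
gripper_width: 0.0138
```

>>> {"api": "send_rows", "payload": {
  "deltas": [
    [[0,0,0.0015,0,-1],[0,0,0.0015,0,-1],[0,0,0,0,-1],[0,0,0,0,-1]]
  ]
}}

```text
clock: 15.28
tool_pos: [0.5469, -0.0445, 0.0724]
tcp_rot: [-0.591, 0.807, -0.0, 0.0]
wrist_force: [-1.3, 0.9, 4.5]
gripper_width: 0.0135
```

>>> {"api": "send_rows", "payload": {
  "deltas": [
    [[0,0,0.0015,0,-1],[0,0,0.001,0,-1],[0,0,0,0,-1],[0,0,0,0,-1]]
  ]
}}

```text
clock: 15.62
tool_pos: [0.547, -0.0445, 0.0702]
tcp_rot: [-0.591, 0.807, -0.0, 0.0]
wrist_force: [-2.3, 0.1, 7.3]
gripper_width: 0.0138
```

>>> {"api": "send_rows", "payload": {
  "deltas": [
    [[0,0,0.001,0,-1],[0,0,0.0005,0,-1],[0,0,0,0,-1],[0,0,0,0,-1]]
  ]
}}

```text
clock: 15.95
tool_pos: [0.5471, -0.0445, 0.0692]
tcp_rot: [-0.591, 0.807, -0.0, 0.0]
wrist_force: [-3.9, 1.0, 12.5]
gripper_width: 0.0138
```

>>> {"api": "send_rows", "payload": {
  "deltas": [
    [[0,0,0.0006,0,-1],[0,0,0,0,-1],[0,0,0,0,-1],[0,0,0,0,-1],[0,0,0,0,-1]]
  ]
}}

```text
clock: 16.37
tool_pos: [0.5471, -0.0445, 0.0691]
tcp_rot: [-0.591, 0.807, -0.0, 0.0]
wrist_force: [-5.4, 0.2, 15.8]
gripper_width: 0.0135
```

Run:
```python
from h import *
f=vision.grab_frame("wrist");g=vision.grab_frame("scene");s=observe();print(s["clock"],s["tool_pos"],s["tcp_rot"],s["gripper_width"],s["wrist_force"])
save(f,"w7",s=1.5);save(g,"s7",(190,120,320,240),5)
```

```text
16.4667 [ 0.54715474 -0.04451626  0.06910562] [-5.90782281e-01  8.06830850e-01 -3.84516365e-04  3.58659605e-04] 0.013713492079330746 [-6.37050229  0.36552987 17.66755913]
```

View pics/w7.png

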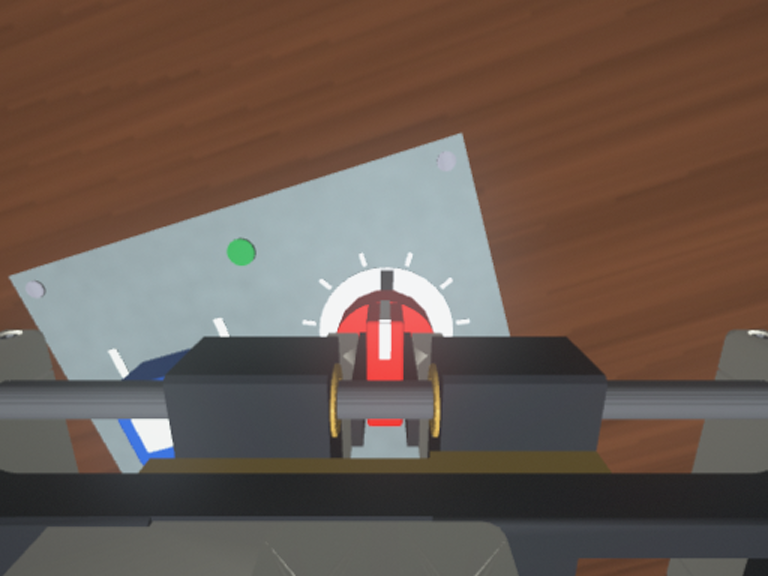

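View pics/s7.png

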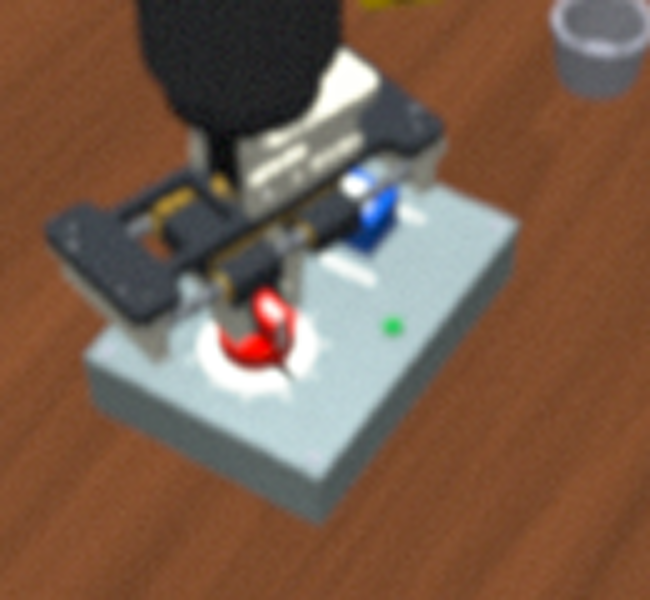

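>>> {"api": "send_rows", "payload": {
  "deltas": [
    [[0,0.0004,0,0,-1],[0,0,0,0,-1],[0,0,0,0,-1],[0,0,0,0,-1],[0,0,0,0,-1],[0,0,0,0,-1]]
  ]
}}

```text
clock: 16.97
tool_pos: [0.5471, -0.0445, 0.0691]
tcp_rot: [-0.591, 0.807, -0.001, 0.001]
wrist_force: [-4.7, 0.9, 14.7]
gripper_width: 0.0138
```

>>> {"api": "send_rows", "payload": {
  "deltas": [
    [[0,0,0,0,-1],[0,0,0,0,-1],[0,0,0,0,-1],[0,0,0,0,-1],[0,0,0,0,-1],[0,0,0,0,-1]]
  ]
}}

```text
clock: 17.47
tool_pos: [0.5471, -0.0445, 0.0691]
tcp_rot: [-0.591, 0.807, -0.001, 0.001]
wrist_force: [-5.2, 0.3, 15.2]
gripper_width: 0.0134
```

Run:
```python
from h import *
s=observe();f=vision.grab_frame("wrist");c=cam(f,s);save(f,"w8",(200,170,320,290),5)
a=-.308
for z in (.047,.050,.053):
  print(z,[((proj(c,(.5466+np.cos(a)*x-np.sin(a)*y,-.0447+np.sin(a)*x+np.cos(a)*y,z+.04))-[200,170]+.5)*5-.5).round(0).tolist() for x,y in [(.022,.007),(.022,-.007),(-.022,-.007),(-.022,.007)]])
print(s["wrist_force"])
```

```text
0.047 [[224.0, 216.0], [353.0, 216.0], [347.0, 567.0], [228.0, 567.0]]
0.05 [[223.0, 226.0], [355.0, 227.0], [348.0, 583.0], [227.0, 583.0]]
0.053 [[222.0, 237.0], [356.0, 238.0], [349.0, 599.0], [226.0, 599.0]]
[-5.24480491  0.30692088 15.17804681]
```

View pics/w8.png

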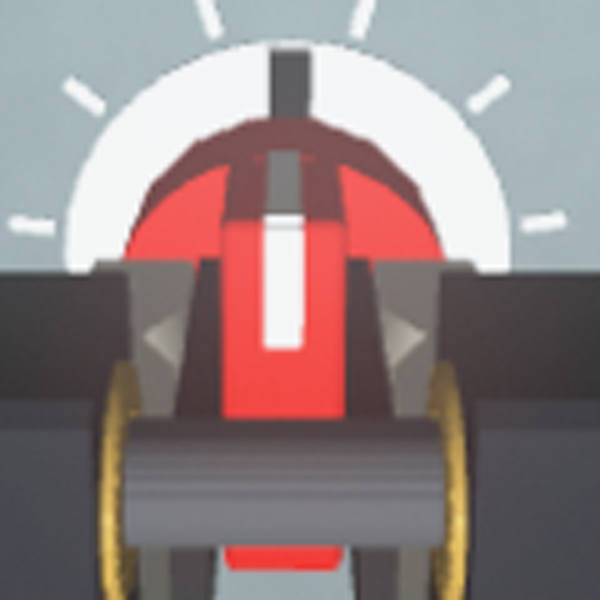

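The bar's front edge is at row ~218 and its rear edge at ~569. The prediction for a knob base at 47 mm is rows 216 and 567, so the knob is fully pressed. The pointer and black line are in line, and the force is steady at about 15 N. I'm handing in.

Run:
```python
from h import *
print(order.hand_in())
```

```text
the job is handed in; nothing more can be done
None
```

I plugged the blue relay into its socket, let go of it and backed off. Then I matched the red knob's flat to the shaft, pushed it right on and pressed it down to the stop. I handed in at about 17.5 s with the gripper still on the knob and pressing.

My last checks:
- **Relay:** with the foot fully home, the relay's top should be about 75 mm above the bench. The tool height and the wrist picture taken after release agree with that. The picture fitted 72 mm slightly better than 75 mm, which I put down to measuring error. It sat straight between the white lines, within about 1 mm of the socket centre. The picture after pressing showed it still in place, though partly hidden by the gripper.
- **Knob:** the pointer and the shaft's black line were in line. It slid onto the shaft without force, and its underside was at about 47 mm by both the tool height and the picture, which is the fully pressed position.
- **Push:** the force held steady at about 15 N upward, above the 9 N the spring gives at the stop. A sideways force of about 5 N remained; I shifted the tool 0.4 mm to ease it, and it barely changed.
- **Other things:** I did not touch the rest of the items, but I did not re-measure where they are at the end.

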